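# Sort two maple blanks through the swivel chute

## Task

Sort the two pale maple blanks (one square, one flat) from the leaning rack into the trays whose end stubs have the same cross-section, by swinging the spout's lever to the right tray before dropping each blank upright into the spout's mouth. Let each blank slide down the spout - do not carry a blank over the trays - and leave the round awl handle in the rack, the tin, the jar and the screwdriver where they are.

Things in the scene. Friction and masses are not known exactly. Their poses are not given: they have to be found in the camera images.
- square_center (a point): Centre (half-way up) of the square maple blank, a plain stick 75 mm long along its own z; cross-section square, 28 x 28 mm; 15 to 60 g. Starts in any of the rack's pockets, sunk 40 mm and 35 mm proud, leaning 35 deg (0.61 rad) from vertical with its top (own +z) to the rack's -x; own y runs along the rack. Draw it out along its own z.
- flat_center (a point): Centre (half-way up) of the flat maple blank, a plain stick 75 mm long along its own z; cross-section flat, 28 mm along its own x and 14 mm along its own y; 15 to 60 g. Starts in any of the rack's pockets, sunk 40 mm and 35 mm proud, leaning 35 deg (0.61 rad) from vertical with its top (own +z) to the rack's -x; own y runs along the rack. Draw it out along its own z.
- tray_round: Plywood tray for round blanks: the one of the three whose end block carries a glued-on maple stub of round section. Lacquered, open top, 164 (x) x 78 (y) mm, walls 38 mm high and 3 mm thick, origin under its middle, 8 mm above the bench, axes parallel to the sorter's. At its far end (+x) an end block 70 mm high bears the 22 mm high stub.
- tray_square: Plywood tray for square blanks: the one of the three whose end block carries a glued-on maple stub of square section. Lacquered, open top, 164 (x) x 78 (y) mm, walls 38 mm high and 3 mm thick, origin under its middle, 8 mm above the bench, axes parallel to the sorter's. At its far end (+x) an end block 70 mm high bears the 22 mm high stub.
- tray_flat: Plywood tray for flat blanks: the one of the three whose end block carries a glued-on maple stub of flat section. Lacquered, open top, 164 (x) x 78 (y) mm, walls 38 mm high and 3 mm thick, origin under its middle, 8 mm above the bench, axes parallel to the sorter's. At its far end (+x) an end block 70 mm high bears the 22 mm high stub.
- rack: Fixed wooden rack, 262 mm wide (its y); origin on the bench under the middle pocket, its -x side facing the robot. Three pockets 31 x 31 mm, 40 mm deep, at y = -72, 0, +72 mm, in a block that leans 0.61 rad to -x; the block's upper face is about 64 mm above the bench at the pockets.
- shelf_edge (a point): Middle of the lower front edge of the shelf over the rack, parallel to the rack's y, 138 mm above the bench. The shelf runs 100 mm back (+x) from here, 12 mm thick, bearing small jars up to 220 mm above the bench. The blanks' tops lie just in front of and below this edge, so a hand straight above a blank hits the shelf: come in tilted along the blank.
- sorter: Fixed plywood base of the sorting chute; origin on the bench under the spout's upright pivot axis. +x points from the pivot to the row of three trays, whose middles lie at x = 160 mm and y = -79, 0, +79 mm in any order. 78 mm high side cheeks at y = +-122 mm.
- spout (a joint): Angle of the aluminium spout (diverter) about its upright pivot: 0 points at the middle tray (sorter +x), +0.62 rad at the tray on sorter +y, -0.62 at that on -y; stops at +-0.64. Within 0.06 rad is good. Stays where left; about 1.2 N at the knob turns it. The spout is a slippery U-trough 56 mm wide inside, falling 36 deg from the mouth to its open end over the tray.
- mouth (a point): Middle of the spout's open mouth, on the pivot axis, 207 mm above the bench at the rim; frame turns with the spout (its +x is downhill). Inside 68 mm along x, 56 mm along y, walls 4 mm thick at -x and both y sides; sloping floor 57 mm below the rim in the middle. It stays in place when the spout swivels. A blank let go upright here slides down within about a second.
- knob (a point): Top of the diverter lever's upright wooden knob, 20 mm diameter, 60 mm tall (top 185 mm above the bench), on a thin rod 100 mm from the pivot on the side opposite the outlet (-x of the mouth frame). Nothing taller than 80 mm stands within 45 mm of it.
- handle_center (a point): Bystander: half-way up a dark round awl handle, 28 mm diameter, 95 mm long along its own z, with a brass waist and a domed top, that stands in the remaining pocket of the rack, 55 mm proud.
- tin: Bystander: steel tin of files, 60 mm diameter, 160 mm tall in all; origin at its foot.
- jar: Bystander: glue jar, 56 mm diameter, 75 mm tall; origin at its foot.
- driver: Bystander: screwdriver 190 mm long lying along its own x; origin under its middle.
Things that resemble listed ones, but are neither listed nor needed, are in the scene too. What is shaped like the part that bears square_center but turquoise is not meant.

How it is judged (in metres and radians):
At the end, for the whole second after the job is handed in: Each blank lies at rest (under 20 mm/s) with its centre inside the footprint of the tray with the matching stub (within 82 mm of the tray's middle lengthwise and 39 mm across) and less than 70 mm above the bench (x of square_center in the frame of tray_square between -0.082 and 0.082 m and y of square_center in the frame of tray_square between -0.039 and 0.039 m and height (world z) of each of square_center, flat_center below 0.07 m and linear speed of each of square, flat below 0.02 m/s and x of flat_center in the frame of tray_flat between -0.082 and 0.082 m and y of flat_center in the frame of tray_flat between -0.039 and 0.039 m); the robot touches nothing.
It fails at once if a blank is held by the fingers over the trays instead of being sent down the spout ((x of square_center in the frame of sorter between 0.09 and 0.28 m and y of square_center in the frame of sorter between -0.125 and 0.125 m and contact force between the fingers and square above 0.5 N) or (x of flat_center in the frame of sorter between 0.09 and 0.28 m and y of flat_center in the frame of sorter between -0.125 and 0.125 m and contact force between the fingers and flat above 0.5 N)).
It fails at once if the tin of files is pushed more than 30 mm (distance of tin from where it was at the start of the episode above 0.03 m).
It fails at once if the jar is pushed more than 30 mm (distance of jar from where it was at the start of the episode above 0.03 m).
It fails at once if the screwdriver is pushed more than 30 mm (distance of driver from where it was at the start of the episode above 0.03 m).
It fails at once if the awl handle is lifted or pushed more than 30 mm (distance of handle_center from where it was at the start of the episode above 0.03 m).
It also fails if it takes over 72 s, if anything falls off the work surface, if the arm or the gripper's body presses on something with over 40 N, if the wrist force passes 120 N, or if a joint passes its speed limit or range.

## Robot

A 7-joint arm with a two-finger parallel gripper is mounted at the origin on the work surface. World frame = base frame: x ahead of the robot, y to its left, z up, the work surface at z = 0. Lengths are in mm, angles in rad, forces in N, time in s.
With the tool pointing down it reaches from about 425 to 950 mm from the base axis. Payload 4.7 kg.
Tool frame: the origin (TCP) lies midway between the tips of the shut fingers; the grasp point (between the pads) lies 19 mm behind it (env.hold_point_z is the distance from the TCP to the grasp point, in mm); z points along the fingers, y is the line along which they close (so a half turn about z gives the same grasp; the last joint's range is limited). The gripper opens to 85 mm and grips with 20 to 120 N. Pads are 22 mm wide; open, the fingers measure 114 mm over their backs; the gripper's body (76 mm by 85 mm) begins 54 mm behind the grasp point. The pads swing forward as they close: fully open they stand 13 mm farther back than shut.
Start: joints at [1.308, 0.469, -0.049, 1.532, 0.024, 1.141, -0.082], TCP at [156.427, -656.642, 231.335] pointing down, gripper open.
Joint ranges: [-2.59, 2.59], [-0.33, 1.99], [-1.39, 1.29], [0.1, 2.45], [-1.04, 4.18], [0.21, 1.99], [-2.66, 2.66]. Speed limits (rad/s): [2.57, 2.57, 3.14, 3.14, 3.14, 3.14, 3.14].

## Interface

Orientations are given as a rotation vector (axis times angle).
In Python, from workcell import env gives the robot as it stands.
- The arm moves only by the shell command python3 -m jog 'ROWS'. ROWS is JSON, one flat list of numbers, 7 for each row, row after row: the turn, a rotation vector about the tool's x, y, z in rad, then the shift along the tool's x, y, z in m, then the opening, from 0 (shut) to 1 (fully open). In form: [ax, ay, az, tx, ty, tz, claw, ax, ay, az, tx, ty, tz, claw, ...]. A call has 1 to 10 rows; each row is the pose to reach, as a shift and turn from the pose commanded when the call began, along the tool's axes at that moment; what a row does not reach only later rows make up. A row lasts 1/8 s, in which the tool goes at most 62.5 mm and 10.7 degrees, less where a joint would pass 70% of its speed; a pose out of reach is approached as far as the arm can. A call with a gripper value outside its range is refused whole. The fingers move at their own pace and stop on an object; the grip force is fixed at half the most. Time passes only in rows, so rows that repeat a pose let the fingers close. It gives the time, the measured TCP pose, the force, the opening and the grip force at its end, in the units of the state.
- env.observe(): the state, without advancing time (a new reading comes with each control period).
- env.camera(name): name is "side" or "top" or "wrist"; returns (picture, depth): 480x640x3 uint8, red, green, blue; 480x640 float32, mm along the optical axis (not along the pixel's ray), 0 where there is no reading.
- env.camera_info(name): a dict with "mtx" (3x3 intrinsics, pixels), "T" (4x4, takes a point from camera to world coordinates). Camera axes: x right, y up, looking along -z (the intrinsics and any distortion apply to the point x, -y, -z); pixel columns grow to the right and rows downward; lengths in mm; the calibration is good to about 2 mm. The wrist camera is an equidistant fisheye: a pixel r from the principal point sees the ray r / f radians off the axis. A picture is of the moment at which its call begins: read the wrist's pose just before it. camera_info takes no time and is no camera call; for the wrist camera it gives the pose at the moment of the call.
- env.job_done(): hands the job in; it is judged then, once.
The state is a dict: "clock": time; "joint_positions": joint angles; "joint_vel": joint speeds; "tau": joint torques, N m; "tcp_pos": TCP position; "ee_rot": TCP orientation; "contact_force": force on the tool from outside, world axes, zero at the start; "moment": the same for the moment, N m; "width": opening from 0.0 (shut) to 1.0 (fully open); "grip_force": force on a finger pad.
Only numpy, scipy, OpenCV 4.12 (cv2) and the standard library are available. Lean on these libraries where they do the work, as an engineer would, in place of code of your own. Each camera call takes 0.05 s, during which the arm holds its last target. There are 200 camera calls.

## Working session

There is one attempt and no reset: what is moved stays moved. The work goes in short steps, Python scripts to look and compute and a shell command to move; the robot and the scene stay as the last step left them, time stands still between calls to the robot, and variables do not carry over. Pictures are saved under pics/ and viewed, at most 11 in all, crops included, and the job is handed in when it is done.

```bash
ls; mkdir -p pics
python3 - <<'E'
from workcell import env
import cv2,numpy as np
print(env.observe())
for n in ["top","side"]:
    p,d=env.camera(n); cv2.imwrite(f"pics/{n}0.png",p[:,:,::-1]); np.save(f"pics/{n}0.npy",d); np.save(f"pics/{n}0rgb.npy",p)
    i=env.camera_info(n); print(n,i)
E
```

```text
pics
{'clock': 0.0, 'joint_positions': array([ 1.30808786,  0.46946296, -0.04859254,  1.53370235,  0.0240895 ,
        1.14102988, -0.08228318]), 'joint_vel': array([-9.72779414e-05, -1.29589758e-03, -4.58702828e-04,  2.89455025e-04,
        3.45293231e-04,  1.03838638e-03, -1.08982179e-03]), 'tau': array([-7.52373544e-04, -5.10315371e+01, -4.73683281e-02, -2.37718892e+01,
        1.05400870e-02,  7.59949529e-03,  2.74636847e-07]), 'tcp_pos': array([ 156.2586156 , -656.04846668,  230.24335528]), 'ee_rot': array([-3.11816098e+00, -3.66262509e-01,  4.74351492e-04]), 'contact_force': array([-0.37423533, -0.04763315,  0.84280106]), 'moment': array([-0.03987266,  0.02549626, -0.02110852]), 'grip_force': 0.0, 'width': 1.0008948373915871}
top {'mtx': array([[515.53240923,   0.        , 318.47401129],
       [  0.        , 515.53240923, 239.03089113],
       [  0.        ,   0.        ,   1.        ]]), 'T': array([[ 7.28269691e-03,  9.87441303e-01, -1.57818361e-01,
         3.91928657e+02],
       [-9.99965924e-01,  7.80493425e-03,  2.68958376e-03,
         5.47124116e+01],
       [ 3.88756803e-03,  1.57793396e-01,  9.87464496e-01,
         1.22597788e+03],
       [ 0.00000000e+00,  0.00000000e+00,  0.00000000e+00,
         1.00000000e+00]])}
side {'mtx': array([[476.33097781,   0.        , 317.35252175],
       [  0.        , 476.33097781, 231.45653916],
       [  0.        ,   0.        ,   1.        ]]), 'T': array([[-7.14968229e-01,  3.98069408e-01, -5.74770543e-01,
         4.49851236e+00],
       [-6.99005882e-01, -4.24072067e-01,  5.75806963e-01,
         6.50404476e+02],
       [-1.45329954e-02,  8.13451675e-01,  5.81450913e-01,
         7.36734890e+02],
       [ 0.00000000e+00,  0.00000000e+00,  0.00000000e+00,
         1.00000000e+00]])}
```

View pics/top0.png

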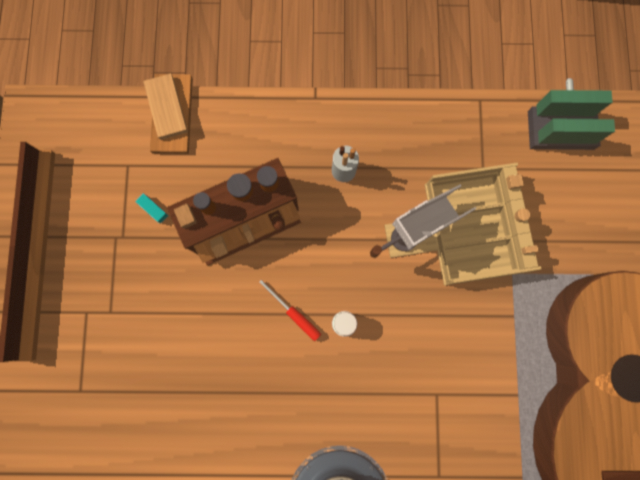

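View pics/side0.png

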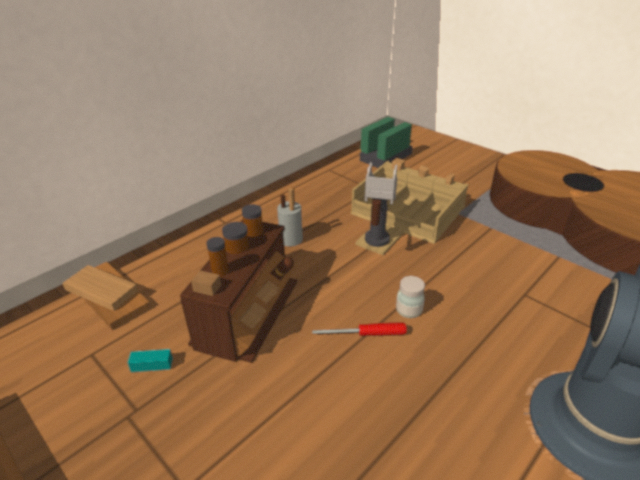

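Top view: rack around (235,215), awl handle at (277,218) in its right-hand pocket; spout mouth ~(408,232), knob (376,250), tray stubs (515,182), (523,215), (529,249); jar (344,323), driver (290,311), tin (345,163). The loose turquoise stick (150,208) is the decoy. I need an enlarged crop for the pockets and stubs.

Run:
```python
import cv2,numpy as np
t=cv2.imread("pics/top0.png");s=cv2.imread("pics/side0.png")
f=lambda im,x,y,w,h:cv2.resize(im[y:y+h,x:x+w],(400,300),interpolation=cv2.INTER_CUBIC)
a=np.hstack([f(t,165,155,140,105),f(t,440,150,150,112)][:2]);b=np.hstack([f(s,180,225,140,105),f(s,345,150,130,98)])
cv2.imwrite("pics/crop1.png",np.vstack([a,b]))
```

```text
(no output)
```

View pics/crop1.png

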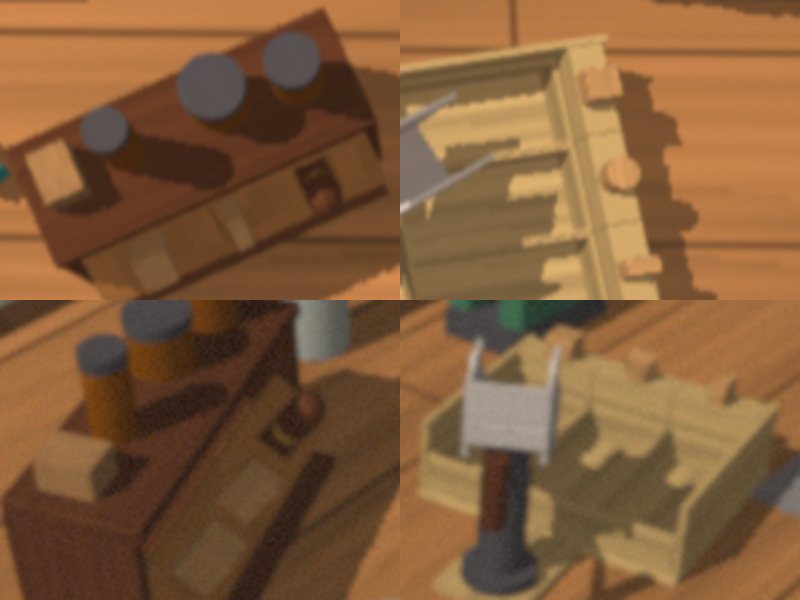

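Top-left crop: square blank in the left pocket (top view px ≈(217,247)), flat (narrow) blank in the middle pocket (≈(247,233)), awl handle in the right pocket; pale block on the shelf (185,215) and turquoise stick are decoys. Top-right crop: stubs are square (515,182), round (523,215), flat (529,249), so square = sorter +y (+0.62), flat = −y (−0.62). Now measure.

```bash
cat > h.py <<'E'
import numpy as np,cv2
from workcell import env
from scipy.spatial.transform import Rotation as R
def cloud(name,d=None,info=None):
    info=info or env.camera_info(name); K=info["mtx"];T=np.array(info["T"])
    if d is None: d=np.load(f"pics/{name}0.npy")
    v,u=np.mgrid[:480,:640]
    P=np.stack([(u-K[0,2])/K[0,0]*d,-(v-K[1,2])/K[1,1]*d,-d],-1)
    return P@T[:3,:3].T+T[:3,3]
def rect(P):
    c,s,a=cv2.minAreaRect(P[:,:2].astype(np.float32)); return np.round(c,1),np.round(s,1),round(a,2)
E
python3 - <<'E'
from h import *
for n in ["top","side"]:
    P=cloud(n); z=P[...,2]
    rgb=np.load(f"pics/{n}0rgb.npy").astype(int)
    box={"top":[(165,155,140,110),(370,150,180,140)],"side":[(180,225,140,140),(345,150,135,110)]}[n]
    def m(b,lo,hi):
        x,y,w,h=b; Q=P[y:y+h,x:x+w].reshape(-1,3); return Q[(Q[:,2]>lo)&(Q[:,2]<hi)]
    q=m(box[0],144,156); print(n,"shelf",len(q),rect(q))
    q=m(box[1],70,84); print("endblock",len(q),rect(q))
    q=m(box[1],92,108); print("stubs",len(q)); 
    q=m(box[1],40,50); print("rims",len(q),rect(q))
    q=m(box[1],196,215); print("mouthrim",len(q),rect(q) if len(q)>3 else 0)
    q=m(box[1],110,215); print("spout",len(q),rect(q),q.max(0))
for (u,v) in [(376,250),(375,248),(378,252),(217,247),(220,250),(247,233),(277,222),(344,323),(345,163),(515,182),(523,215),(529,249),(290,312),(262,283),(318,338)]:
    print((u,v),cloud("top")[v,u].round(0))
P=cloud("side")
for (u,v) in [(408,240),(410,237),(253,418-130+0),(267,290),(249,317)]: print("s",u,v,P[v,u].round(0))
E
```

```text
top shelf 3981 (array([641.7, 238.3]), array([101.2, 262.2]), 25.45)
endblock 1810 (array([ 618.5, -326.1]), array([250.6, 206.2]), 9.34)
stubs 589
rims 1020 (array([ 607.4, -268.8]), array([247. , 273.5]), 9.25)
mouthrim 249 (array([ 589.1, -150.7]), array([64.3, 74.5]), 32.09)
spout 1628 (array([ 598., -165.]), array([ 64.5, 250.4]), 31.87) [687.67162053 -57.32073364 214.98706019]
side shelf 2797 (array([640.7, 240.3]), array([101.3, 262.9]), 25.7)
endblock 837 (array([ 611.5, -280.3]), array([252.3, 294.3]), 9.26)
stubs 225
rims 800 (array([ 645.7, -369.8]), array([307.8, 470.3]), 32.67)
mouthrim 208 (array([ 588.1, -147.9]), array([64.2, 75.9]), 31.86)
spout 1040 (array([ 596.8, -161.7]), array([ 64.2, 249.9]), 31.89) [678.18744691 -53.74297652 214.54130461]
(376, 250) [537. -66. 183.]
(375, 248) [541. -64. 182.]
(378, 252) [533. -70. 185.]
(217, 247) [552. 275. 100.]
(220, 250) [547. 270.  90.]
(247, 233) [585. 210.  97.]
(277, 222) [607. 143. 112.]
(344, 323) [389.  -6.  74.]
(345, 163) [740.  -6. 123.]
(515, 182) [ 706. -392.   97.]
(523, 215) [ 629. -404.  102.]
(529, 249) [ 392.   55. 1226.]
(290, 312) [413. 116.  24.]
(262, 283) [480. 184.  11.]
(318, 338) [354.  51.  -2.]
s 408 240 [ 535. -212.    0.]
s 410 237 [ 539. -226.    1.]
s 253 288 [611. 231.  79.]
s 267 290 [579. 221.  87.]
s 249 317 [550. 291.  83.]
```

Run:
```python
from h import *
a=np.radians(25.55); xr=np.array([np.cos(a),np.sin(a),0]); yr=np.array([-np.sin(a),np.cos(a),0]); zu=np.array([0,0,1.])
c=np.radians(35); ez=-np.sin(c)*xr+np.cos(c)*zu; ex=np.cos(c)*xr+np.sin(c)*zu
E0=np.array([641.2,239.3,0])-50.5*xr
print("edge",E0,"ez",ez,"ex",ex)
for n in ["top","side"]:
    P=cloud(n).reshape(-1,3)-E0
    t,s,y=P@ez,P@ex,P@yr
    x=P@xr
    m=(abs(y)<130)&(x<3)&(x>-150)&(P[:,2]>5)
    print(n,"block face t", np.percentile(t[m],[5,25,50,75,95]).round(1))
    h,e=np.histogram(t[m],np.arange(20,140,4)); print(dict(zip(e[:-1].astype(int),h)))
    tf=np.median(t[m&(t>40)&(t<85)]) 
    for lo,hi in [(-110,-36),(-36,36),(36,110)]:
        k=m&(y>lo)&(y<hi)
        for q in (94,100,106,112):
            kk=k&(t>q-3)&(t<q+3)
            if kk.sum()>3: print(lo,q,kk.sum(),"y",np.percentile(y[kk],[3,50,97]).round(1),"s",np.percentile(s[kk],[3,50,97]).round(1))
```

```text
edge [595.63843293 217.51942135   0.        ] ez [-0.51748597 -0.24738271  0.81915204] ex [0.73904655 0.35329912 0.57357644]
top block face t [ 17.3  49.5  53.   86.2 119.7]
{np.int64(20): np.int64(59), np.int64(24): np.int64(8), np.int64(28): np.int64(8), np.int64(32): np.int64(7), np.int64(36): np.int64(6), np.int64(40): np.int64(9), np.int64(44): np.int64(55), np.int64(48): np.int64(490), np.int64(52): np.int64(365), np.int64(56): np.int64(25), np.int64(60): np.int64(14), np.int64(64): np.int64(14), np.int64(68): np.int64(24), np.int64(72): np.int64(30), np.int64(76): np.int64(24), np.int64(80): np.int64(66), np.int64(84): np.int64(168), np.int64(88): np.int64(74), np.int64(92): np.int64(21), np.int64(96): np.int64(32), np.int64(100): np.int64(26), np.int64(104): np.int64(34), np.int64(108): np.int64(6), np.int64(112): np.int64(50), np.int64(116): np.int64(99), np.int64(120): np.int64(91), np.int64(124): np.int64(3), np.int64(128): np.int64(0), np.int64(132): np.int64(0)}
-110 94 22 y [-84.6 -74.5 -60.5] s [30.4 43.5 48.2]
-110 100 44 y [-84.2 -70.2 -62.5] s [24.1 38.5 46.5]
-110 
[... 798 characters left out ...]
 np.int64(63), np.int64(92): np.int64(33), np.int64(96): np.int64(31), np.int64(100): np.int64(37), np.int64(104): np.int64(24), np.int64(108): np.int64(7), np.int64(112): np.int64(80), np.int64(116): np.int64(142), np.int64(120): np.int64(109), np.int64(124): np.int64(1), np.int64(128): np.int64(0), np.int64(132): np.int64(0)}
-110 94 32 y [-70.5 -61.7 -58.2] s [24.1 36.5 47.4]
-110 100 48 y [-75.6 -65.6 -60. ] s [24.6 36.4 46.6]
-110 106 38 y [-78.7 -70.8 -62.3] s [27.5 35.3 42. ]
-110 112 12 y [-100.9  -72.9  -51.1] s [80.9 81.6 83. ]
-36 94 14 y [ 9.3 11.9 15.2] s [-114.7 -109.6 -104.8]
-36 112 11 y [-29.8  -0.   24.9] s [80.9 81.5 83.1]
36 112 20 y [ 43.7  73.2 107.4] s [81.  81.7 83.5]
```

```bash
cat >> h.py <<'E'
a=np.radians(25.55); xr=np.array([np.cos(a),np.sin(a),0]); yr=np.array([-np.sin(a),np.cos(a),0]); zu=np.array([0,0,1.])
c_=np.radians(35); ez=-np.sin(c_)*xr+np.cos(c_)*zu; ex=np.cos(c_)*xr+np.sin(c_)*zu
E0=np.array([641.2,239.3,0])-50.5*xr
def rel(pos,z,y):
    o=env.observe(); R0=R.from_rotvec(o["ee_rot"]); z=np.array(z,float)/np.linalg.norm(z); y=np.array(y,float); y-=z*(y@z); y/=np.linalg.norm(y)
    R1=R.from_matrix(np.column_stack([np.cross(y,z),y,z])); 
    print("turn",(R0.inv()*R1).as_rotvec().round(3),"shift",(R0.inv().apply(np.array(pos)-o["tcp_pos"])/1000).round(4))
def hd(deg): return [np.cos(np.radians(deg)),np.sin(np.radians(deg)),0]
def st():
    o=env.observe(); M=R.from_rotvec(o["ee_rot"]).as_matrix(); print(o["clock"],o["tcp_pos"].round(1),"z",M[:,2].round(3),"yhead",np.degrees(np.arctan2(M[1,1],M[0,1])).round(1),"q",o["joint_positions"].round(2),"F",o["contact_force"].round(1),"w",round(o["width"],3),"g",round(o["grip_force"],1))
E
python3 - <<'E'
from h import *
for n in ["top","side"]:
    P=cloud(n).reshape(-1,3)-E0
    t,s,y=P@ez,P@ex,P@yr
    for lo,hi in [(-36,36),(36,110)]:
        k=(y>lo)&(y<hi)&(t>80)&(t<91)&(s<60)&(s>5)
        print(n,lo,k.sum(),"y",np.percentile(y[k],[2,50,98]).round(1),"s",np.percentile(s[k],[2,50,98]).round(1),"t",np.median(t[k]))
rel([536.7,-66.2,270],[0,0,-1],hd(38))
E
```

```text
top -36 83 y [-8.4 -1.6  5.4] s [21.2 35.7 48.6] t 85.71964052866701
top 36 164 y [56.8 70.  83.9] s [21.  35.8 49.3] t 86.21620469221706
side -36 101 y [-7.3  2.4  8.3] s [21.9 35.2 48.4] t 86.15731747445955
side 36 208 y [58.2 74.6 86.7] s [21.6 35.1 48.8] t 86.2641523550307
turn [-1.e-03 -2.e-03 -2.e+00] shift [ 0.5067 -0.4858 -0.0388]
```

```bash
python3 -m jog '[0,0,-2.0,0.507,-0.486,-0.039,0.4, 0,0,-2.0,0.507,-0.486,-0.039,0.4, 0,0,-2.0,0.507,-0.486,-0.039,0.4, 0,0,-2.0,0.507,-0.486,-0.039,0.4, 0,0,-2.0,0.507,-0.486,-0.039,0.4, 0,0,-2.0,0.507,-0.486,-0.039,0.4, 0,0,-2.0,0.507,-0.486,-0.039,0.4, 0,0,-2.0,0.507,-0.486,-0.039,0.4, 0,0,-2.0,0.507,-0.486,-0.039,0.4, 0,0,-2.0,0.507,-0.486,-0.039,0.4]'
python3 - <<'E'
from h import *
st(); rel([536.7,-66.2,270],[0,0,-1],hd(38))
E
```

```text
clock: 1.35
tcp_pos: [495.1, -130.6, 266.0]
ee_rot: [1.543, 2.736, -0.001]
contact_force: [1.3, -0.2, 0.3]
width: 0.399
grip_force: 0.0
1.35 [ 495.1 -130.6  266. ] z [ 0.    -0.001 -1.   ] yhead 31.2 q [ 0.76  0.24 -0.68  1.84  0.16  1.12  0.56] F [ 1.3 -0.2  0.3] w 0.399 g 0.0
turn [-0.     0.001 -0.12 ] shift [ 0.0336  0.0689 -0.004 ]
```

```bash
python3 -m jog '[0,0,-0.12,0.034,0.069,-0.004,0.4, 0,0,-0.12,0.034,0.069,-0.004,0.4, 0,0,-0.12,0.034,0.069,-0.004,0.4]'
python3 - <<'E'
from h import *
p,d=env.camera("top"); P=cloud("top",d); np.save("pics/t1.npy",d)
st(); rel([536.7,-66.2,150],[0,0,-1],hd(38))
p,d=env.camera("wrist"); cv2.imwrite("pics/w1.png",p[:,:,::-1]); print(env.camera_info("wrist"))
E
```

```text
clock: 1.72
tcp_pos: [536.4, -67.1, 269.5]
ee_rot: [-1.382, -2.82, 0.001]
contact_force: [0.5, -0.3, -0.5]
width: 0.399
grip_force: 0.0
1.775 [535.8 -68.7 269.4] z [-0.002 -0.001 -1.   ] yhead 37.6 q [ 0.64  0.29 -0.72  1.77  0.21  1.15  0.51] F [-0.2  0.1 -1.5] w 0.401 g 0.0
turn [-0.002 -0.    -0.006] shift [0.0014 0.0024 0.1194]
{'mtx': array([[371.64829954,   0.        , 323.71406414],
       [  0.        , 371.64829954, 238.13437562],
       [  0.        ,   0.        ,   1.        ]]), 'T': array([[ 7.93012550e-01, -5.87522084e-01, -1.61086608e-01,
         4.93413560e+02],
       [ 6.09201986e-01,  7.63911149e-01,  2.12867789e-01,
        -1.69175027e+01],
       [-2.00867103e-03, -2.66941110e-01,  9.63710750e-01,
         4.11374769e+02],
       [ 0.00000000e+00,  0.00000000e+00,  0.00000000e+00,
         1.00000000e+00]])}
```

View pics/w1.png

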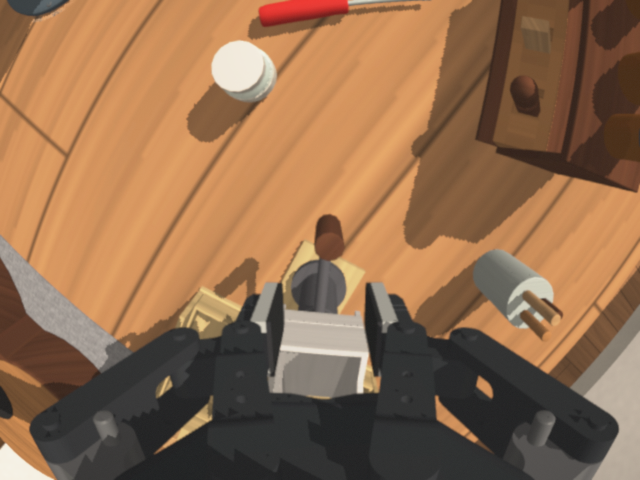

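The wrist view shows the knob top at about (328,222), centred between fingers; check with the projection, then descend.

```bash
cat >> h.py <<'E'
def fproj(X,info):
    T=np.array(info["T"]);K=info["mtx"]; q=(np.array(X)-T[:3,3])@T[:3,:3]; v=np.array([q[0],-q[1],-q[2]]); r=np.hypot(v[0],v[1]); th=np.arctan2(r,v[2]); return np.round(K[:2,2]+K[0,0]*th*v[:2]/r,1)
E
python3 - <<'E'
from h import *
i=env.camera_info("wrist")
print(fproj([536.7,-66.2,185],i),fproj([536.7,-66.2,125],i),fproj([589.7,-151,207],i)); st()
E
python3 -m jog '[0,0,0,0,0,0.06,0.4,0,0,0,0,0,0.118,0.4,0,0,0,0,0,0.118,0.4,0,0,0,0,0,0.118,0.4]'
python3 - <<'E'
from h import *
st(); rel([519.2,-80,150],[0,0,-1],hd(44.8))
E
```

```text
[331.2 242.3] [329.9 221.2] [316.6 390.1]
1.825 [535.6 -69.6 269.4] z [-0.002 -0.001 -1.   ] yhead 37.5 q [ 0.64  0.29 -0.72  1.77  0.21  1.15  0.51] F [-0.3 -1.5 -0.1] w 0.401 g 0.0
clock: 2.33
tcp_pos: [537.5, -68.6, 153.8]
ee_rot: [1.386, 2.816, 0.001]
contact_force: [0.4, 0.6, -0.0]
width: 0.403
grip_force: 0.0
2.325 [537.5 -68.6 153.8] z [ 0.003 -0.001 -1.   ] yhead 37.6 q [ 0.58  0.42 -0.68  1.91  0.33  0.93  0.4 ] F [ 0.4  0.6 -0. ] w 0.403 g 0.0
turn [ 0.001  0.002 -0.126] shift [ 0.0022 -0.0214  0.0038]
```

```bash
python3 -m jog '[0,0,0,0,0,0,0.27,0,0,0,0,0,0,0.27,0,0,-0.06,0.001,-0.012,0.002,0.27,0,0,-0.12,0.002,-0.024,0.002,0.27,0,0,-0.12,0.002,-0.024,0.002,0.27,0,0,-0.12,0.002,-0.024,0.002,0.27]'
cat > sp.py <<'E'
from h import *
for n in ["top","side"]:
    p,d=env.camera(n); P=cloud(n,d); b=(370,150,180,140) if n=="top" else (345,150,135,110)
    x,y,w,h=b; Q=P[y:y+h,x:x+w].reshape(-1,3); M=np.array([589.7,-151])
    r=np.hypot(*(Q[:,:2]-M).T); q=Q[(Q[:,2]>135)&(Q[:,2]<204)&(r<215)&(Q[:,1]<-150+0)]
    print(n,len(q),rect(q))
st()
E
python3 sp.py
```

```text
clock: 3.08
tcp_pos: [516.6, -80.8, 150.5]
ee_rot: [1.214, 2.897, -0.0]
contact_force: [0.1, -0.7, 0.2]
width: 0.27
grip_force: 0.0
top 104 (array([ 637. , -198.7]), array([63.1, 80.8]), 46.18)
side 11 (array([ 610. , -156.2]), array([ 20.1, 107.4]), 79.79)
3.175 [516.5 -80.6 150.1] z [ 0. -0. -1.] yhead 44.6 q [ 0.64  0.4  -0.71  1.95  0.33  0.91  0.54] F [-0.2  0.   0.7] w 0.27 g 0.0
```

```bash
python3 -m jog '[0,0,0,0,0.002,0,0.33,0,0,0,0,0.002,0,0.33,0,0,0,0,0.002,-0.06,0.5,0,0,0,0,0.002,-0.12,0.5,0,0,0,0,0.002,-0.15,0.6,0,0,0,0,0.002,-0.15,0.6]'
python3 - <<'E'
from h import *
st()
pre=E0+35.2*ex+71.5*yr+125*ez; print(pre)
rel(pre,-ez,yr); rel(pre,-ez,-yr)
E
```

```text
clock: 3.92
tcp_pos: [519.1, -79.1, 302.5]
ee_rot: [1.211, 2.893, 0.001]
contact_force: [-0.1, 1.2, 0.4]
width: 0.597
grip_force: 0.0
3.925 [519.1 -79.1 302.5] z [ 0.005 -0.001 -1.   ] yhead 44.6 q [ 0.72  0.24 -0.78  1.76  0.18  1.21  0.67] F [-0.1  1.2  0.4] w 0.597 g 0.0
[526.12927681 263.54067333 122.5838961 ]
turn [-0.378 -0.524 -1.198] shift [0.24   0.2449 0.1795]
turn [-0.572  0.413  1.837] shift [0.24   0.2449 0.1795]
```

```bash
python3 sp.py
python3 - <<'E'
from h import *
p,d=env.camera("top"); P=cloud("top",d)[150:290,370:550].reshape(-1,3)
q=P[(P[:,2]>196)&(P[:,2]<215)&(np.hypot(P[:,0]-589.7,P[:,1]+151)<60)]; print(len(q),rect(q) if len(q)>5 else 0)
E
```

```text
top 2 (array([ 685.8, -202. ]), array([1.7, 0. ]), 131.87)
side 110 (array([ 617.3, -175.3]), array([ 61.2, 135.1]), 46.13)
4.025 [517.1 -79.4 299.2] z [-0.001 -0.    -1.   ] yhead 44.6 q [ 0.72  0.25 -0.78  1.77  0.18  1.21  0.67] F [-0.9  0.3 -0.2] w 0.604 g 0.0
0 0
```

```bash
python3 -m jog '[-0.378,-0.524,-1.198,0.24,0.245,0.14,0.6,-0.378,-0.524,-1.198,0.24,0.245,0.14,0.6,-0.378,-0.524,-1.198,0.24,0.245,0.14,0.6,-0.378,-0.524,-1.198,0.24,0.245,0.14,0.6,-0.378,-0.524,-1.198,0.24,0.245,0.14,0.6,-0.378,-0.524,-1.198,0.24,0.245,0.17,0.6,-0.378,-0.524,-1.198,0.24,0.245,0.17,0.6,-0.378,-0.524,-1.198,0.24,0.245,0.17,0.6,-0.378,-0.524,-1.198,0.24,0.245,0.18,0.6,-0.378,-0.524,-1.198,0.24,0.245,0.18,0.6]'
python3 - <<'E'
from h import *
pre=E0+35.2*ex+71.5*yr+125*ez; st(); rel(pre,-ez,yr)
p,d=env.camera("wrist"); i=env.camera_info("wrist"); cv2.imwrite("pics/w2.png",p[:,:,::-1])
for y in (71.5,0): print(fproj(E0+35.2*ex+y*yr+86.3*ez,i))
p,d=env.camera("top"); P=cloud("top",d)[150:290,370:550].reshape(-1,3)
q=P[(P[:,2]>196)&(P[:,2]<215)&(np.hypot(P[:,0]-589.7,P[:,1]+151)<60)]; print(len(q),rect(q) if len(q)>5 else 0)
E
```

```text
clock: 5.32
tcp_pos: [521.9, 262.9, 117.4]
ee_rot: [-0.564, 2.487, 0.18]
contact_force: [0.4, -0.3, -0.2]
width: 0.602
grip_force: 0.0
5.325 [521.9 262.9 117.4] z [ 0.509  0.247 -0.825] yhead 115.6 q [-0.06  0.36 -0.61  2.26  1.71  0.27 -0.18] F [ 0.4 -0.3 -0.2] w 0.602 g 0.0
turn [ 0.004 -0.01  -0.001] shift [-0.0064 -0.0012 -0.002 ]
[321.8 283.4]
[190.9 281.7]
239 (array([ 588.9, -151. ]), array([64. , 74.3]), 45.34)
```

View pics/w2.png

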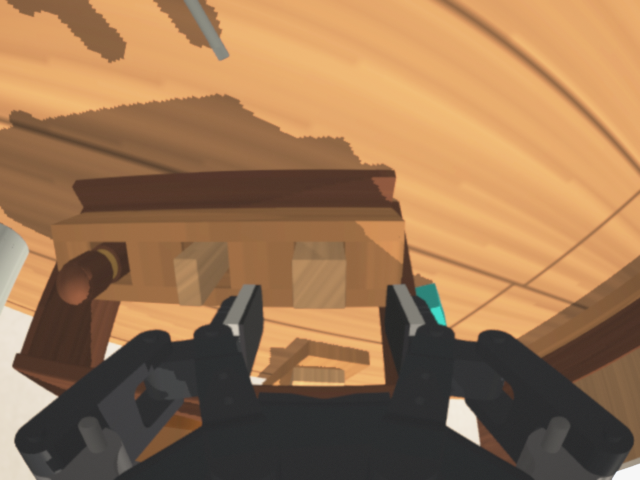

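Wrist view: square's top face at (320,281) (predicted 322,283), flat at (188,280), awl at (75,280) – predictions match. Advance along the blank and grip.

```bash
python3 -m jog '[0.004,-0.01,0,-0.006,-0.001,0,0.6,0.004,-0.01,0,-0.006,-0.001,0.03,0.6,0.004,-0.01,0,-0.006,-0.001,0.064,0.6,0.004,-0.01,0,-0.006,-0.001,0.064,0.6,0.004,-0.01,0,-0.006,-0.001,0.064,0.6]'
python3 - <<'E'
from h import *
st(); P=env.observe()["tcp_pos"]-E0; print(P@ez,P@ex,P@yr); rel(E0+35.2*ex+71.5*yr+57*ez,-ez,yr)
E
```

```text
clock: 6.05
tcp_pos: [561.5, 280.7, 71.5]
ee_rot: [-0.558, 2.472, 0.178]
contact_force: [0.2, 0.5, -0.2]
width: 0.601
grip_force: 0.0
6.05 [561.5 280.7  71.5] z [ 0.523  0.249 -0.815] yhead 115.4 q [-0.04  0.53 -0.64  2.2   1.96  0.38 -0.37] F [ 0.2  0.5 -0.2] w 0.601 g 0.0
60.62635428596195 38.096322384153034 71.77950265028537
turn [-0.001  0.006 -0.002] shift [ 0.0029 -0.0003  0.0036]
```

```bash
python3 -m jog '[0,0,0,0.002,0,0.003,0.6,0,0,0,0.002,0,0.003,0.2,0,0,0,0.002,0,0.003,0.1,0,0,0,0.002,0,0.003,0.1,0,0,0,0.002,0,0.003,0.1,0,0,0,0.002,0,0.003,0.1]'; python3 -m jog '[0,0,0,0,0,-0.015,0.1,0,0,0,0,0,-0.035,0.1,0,0,0,0,0,-0.06,0.1,0,0,0,0,0,-0.085,0.1,0,0,0,0,0,-0.085,0.1]';python3 - <<'E'
from h import *
st(); P=env.observe()["tcp_pos"]-E0; print(P@ez,P@ex,P@yr)
p,d=env.camera("wrist"); cv2.imwrite("pics/w3.png",cv2.resize(p[150:,:,::-1],(480,248)))
E
```

```text
clock: 6.8
tcp_pos: [561.5, 280.7, 67.9]
ee_rot: [-0.558, 2.471, 0.177]
contact_force: [-3.0, -2.2, 7.0]
width: 0.318
grip_force: 58.9
clock: 7.42
tcp_pos: [517.2, 259.7, 138.1]
ee_rot: [-0.558, 2.469, 0.177]
contact_force: [0.2, 0.4, -0.7]
width: 0.317
grip_force: 59.6
7.425 [517.2 259.7 138.1] z [ 0.525  0.249 -0.814] yhead 115.5 q [-0.06  0.31 -0.59  2.27  1.63  0.25 -0.12] F [ 0.2  0.4 -0.7] w 0.317 g 59.6
143.26632894403863 36.16074499710849 71.91228698379695
```

View pics/w3.png

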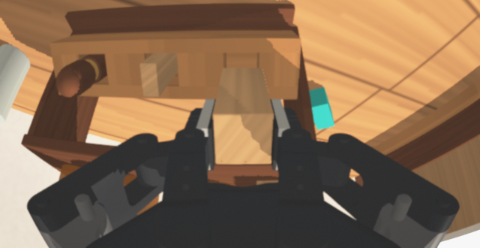

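Run:
```python
from h import *
rel([500,200,290],[0,0,-1],hd(85)); rel([589.7,-151,285],[0,0,-1],hd(45))
```

```text
turn [0.163 0.604 0.515] shift [-0.0549 -0.0465 -0.1485]
turn [0.379 0.538 1.188] shift [ 0.0051 -0.402  -0.1846]
```

```bash
python3 -m jog '[0.163,0.604,0.515,-0.055,-0.047,-0.149,0.1,0.163,0.604,0.515,-0.055,-0.047,-0.149,0.1,0.163,0.604,0.515,-0.055,-0.047,-0.149,0.1,0.379,0.538,1.188,0.005,-0.402,-0.185,0.1,0.379,0.538,1.188,0.005,-0.402,-0.185,0.1,0.379,0.538,1.188,0.005,-0.402,-0.185,0.1,0.379,0.538,1.188,0.005,-0.402,-0.185,0.1,0.379,0.538,1.188,0.005,-0.402,-0.185,0.1,0.379,0.538,1.188,0.005,-0.402,-0.185,0.1,0.379,0.538,1.188,0.005,-0.402,-0.185,0.1]'
python3 - <<'E'
from h import *
st();rel([589.7,-151,285],[0,0,-1],hd(45))
E
```

```text
clock: 8.72
tcp_pos: [590.6, -159.4, 283.0]
ee_rot: [-1.22, -2.892, 0.008]
contact_force: [-0.4, 0.6, -2.1]
width: 0.315
grip_force: 59.7
8.725 [ 590.6 -159.4  283. ] z [-0.005 -0.003 -1.   ] yhead 44.2 q [ 0.51  0.36 -0.42  1.61  0.16  1.21  0.83] F [-0.4  0.6 -2.1] w 0.315 g 59.7
turn [-0.006 -0.001 -0.013] shift [ 0.0067  0.0052 -0.002 ]
```

```bash
python3 -m jog '[0,0,0,0,0,0,0.1,0,0,0,0,0,0,0.1]' >/dev/null
python3 - <<'E'
from h import *
st();rel([589.7,-151,214],[0,0,-1],hd(45))
p,d=env.camera("wrist"); cv2.imwrite("pics/w4.png",cv2.resize(p[:,:,::-1],(560,420)))
i=env.camera_info("wrist"); print(fproj([589.7,-151,207],i)*.875)
E
```

```text
8.975 [ 589.2 -149.   283.6] z [-0.004  0.    -1.   ] yhead 45.2 q [ 0.5   0.35 -0.43  1.61  0.15  1.21  0.83] F [ 0.9 -0.1 -1. ] w 0.32 g 59.7
turn [-0.002 -0.003  0.004] shift [-0.0019 -0.0009  0.0696]
[284.375  220.5875]
```

View pics/w4.png

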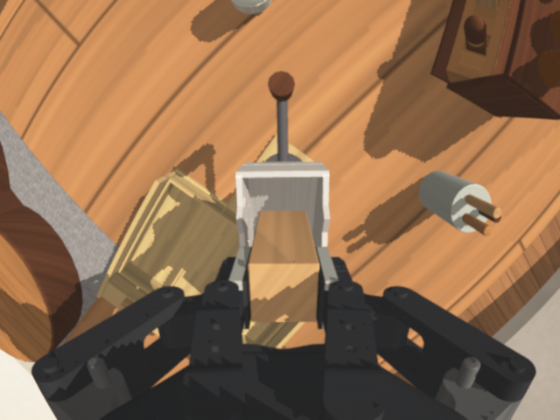

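The blank hangs upright centred over the mouth (284,205 in the scaled view). Lower and release.

```bash
python3 -m jog '[0,0,0,-0.001,0,0.035,0.1,0,0,0,-0.001,0,0.069,0.1,0,0,0,-0.001,0,0.069,0.1,0,0,0,-0.001,0,0.069,0.1]'; python3 -m jog '[0,0,0,0,0,0,0.4,0,0,0,0,0,0,0.6,0,0,0,0,0,0,0.6,0,0,0,0,0,0,0.6,0,0,0,0,0,-0.05,0.6,0,0,0,0,0,-0.1,0.6,0,0,0,0,0,-0.1,0.6,0,0,0,0,0,-0.1,0.6]'
python3 - <<'E'
from h import *
st(); rel([519.2+2,-80,295],[0,0,-1],hd(44.8))
p,d=env.camera("top");P=cloud("top",d)
cv2.imwrite("pics/t5.png",cv2.resize(p[140:300,360:580,::-1],(660,480)))
E
```

```text
clock: 9.52
tcp_pos: [590.9, -151.1, 217.0]
ee_rot: [1.2, 2.903, -0.001]
contact_force: [-0.5, 0.1, -0.1]
width: 0.314
grip_force: 59.7
clock: 10.52
tcp_pos: [590.0, -151.8, 315.0]
ee_rot: [-1.201, -2.9, 0.002]
contact_force: [0.2, -0.5, 0.1]
width: 0.599
grip_force: 0.0
10.525 [ 590.  -151.8  315. ] z [-0.003 -0.    -1.   ] yhead 45.0 q [ 0.5   0.34 -0.43  1.57  0.14  1.27  0.84] F [ 0.2 -0.5  0.1] w 0.599 g 0.0
turn [-0.002 -0.002  0.004] shift [0.0994 0.0022 0.0202]
```

View pics/t5.png

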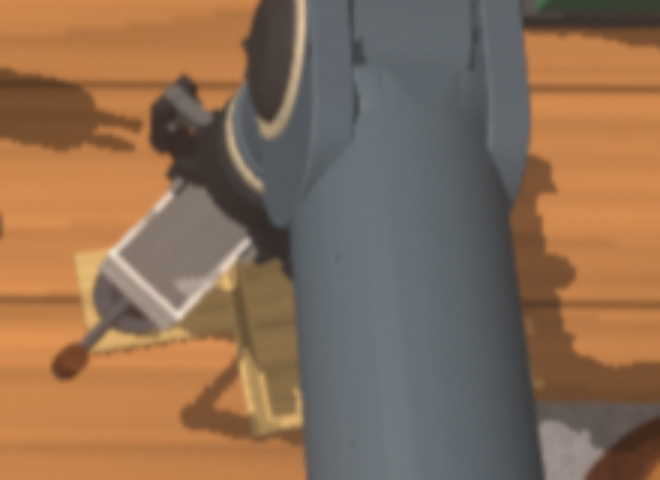

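Mouth is empty: blank went down. Next the knob: cage it and swing to −0.62.

```bash
python3 -m jog '[0,0,0,0.05,0.001,0.02,0.5,0,0,0,0.1,0.001,0.02,0.5,0,0,0,0.1,0.001,0.02,0.5,0,0,0,0.1,0.001,0.02,0.5]'
python3 - <<'E'
from h import *
st(); rel([518.6,-80.7,150],[0,0,-1],hd(45))
p,d=env.camera("side");P=cloud("side",d)
M=np.array([589.7,-151,0]); b=np.radians(9.3); sx=np.array([np.sin(b),-np.cos(b),0]); sy=np.array([np.cos(b),np.sin(b),0])
u,v=(P-M)@sx,(P-M)@sy; z=P[...,2]
for n,c in (("sq",79),("rd",0),("fl",-79)):
    k=(abs(u-160)<76)&(abs(v-c)<33)&(z>14)&(z<60); print(n,k.sum(),np.median(u[k]).round(),np.median(v[k]-c).round(),np.percentile(z[k],[5,50,95]).round())
E
```

```text
clock: 11.08
tcp_pos: [520.2, -81.0, 295.0]
ee_rot: [-1.201, -2.9, 0.003]
contact_force: [0.8, 0.1, 1.0]
width: 0.503
grip_force: 0.0
11.075 [520.2 -81.  295. ] z [-0.003 -0.001 -1.   ] yhead 45.0 q [ 0.48  0.21 -0.47  1.78  0.1   1.18  0.76] F [0.8 0.1 1. ] w 0.503 g 0.0
turn [-0.002 -0.002 -0.   ] shift [ 0.0011 -0.0005  0.145 ]
sq 32 122.0 15.0 [18. 24. 37.]
rd 13 234.0 -2.0 [19. 41. 48.]
fl 11 222.0 6.0 [14. 21. 43.]
```

```bash
python3 -m jog '[0,0,0,0.001,0,0.06,0.5,0,0,0,0.001,0,0.12,0.5,0,0,0,0.001,0,0.145,0.4,0,0,0,0.001,0,0.145,0.27,0,0,0,0.001,0,0.145,0.27,0,0,0,0.001,0,0.145,0.27]'
python3 - <<'E'
from h import *
st()
for th in np.linspace(135.3,62.8,10)[1:]:
    rel([589.7+100*np.cos(np.radians(th)),-151+100*np.sin(np.radians(th)),150],[0,0,-1],hd(th-90))
E
```

```text
clock: 11.88
tcp_pos: [520.3, -80.4, 152.0]
ee_rot: [1.203, 2.901, -0.002]
contact_force: [-0.5, -1.0, -0.7]
width: 0.269
grip_force: 0.5
11.875 [520.3 -80.4 152. ] z [ 0.    -0.001 -1.   ] yhead 45.0 q [ 0.44  0.35 -0.45  1.95  0.2   0.88  0.67] F [-0.5 -1.  -0.7] w 0.269 g 0.5
turn [-0.001  0.001  0.135] shift [0.     0.0126 0.002 ]
turn [-0.     0.001  0.276] shift [-0.0028  0.0264  0.002 ]
turn [-0.     0.001  0.416] shift [-0.0076  0.0396  0.002 ]
turn [-0.     0.001  0.557] shift [-0.0142  0.052   0.002 ]
turn [-0.     0.001  0.697] shift [-0.0224  0.0634  0.002 ]
turn [-0.     0.001  0.838] shift [-0.0321  0.0735  0.002 ]
turn [-0.     0.001  0.979] shift [-0.0432  0.0822  0.002 ]
turn [0.000e+00 1.000e-03 1.119e+00] shift [-0.0554  0.0892  0.002 ]
turn [0.00e+00 1.00e-03 1.26e+00] shift [-0.0684  0.0944  0.002 ]
```

```bash
python3 -m jog '[0,0,0.135,0,0.0126,0.002,0.27,0,0,0.276,-0.003,0.0264,0.002,0.27,0,0,0.416,-0.0075,0.0396,0.002,0.27,0,0,0.557,-0.014,0.052,0.002,0.27,0,0,0.697,-0.0225,0.0634,0.002,0.27,0,0,0.838,-0.032,0.0735,0.002,0.27,0,0,0.979,-0.043,0.082,0.002,0.27,0,0,1.12,-0.0555,0.089,0.002,0.27,0,0,1.26,-0.0685,0.0945,0.002,0.27,0,0,1.26,-0.0685,0.0945,0.002,0.27]'; python3 -m jog '[0,0,0,0,0,0,0.27,0,0,0,0,0,0,0.35,0,0,0,0,0,-0.05,0.4,0,0,0,0,0,-0.11,0.5,0,0,0,0,0,-0.15,0.5,0,0,0,0,0,-0.15,0.5]'
python3 - <<'E'
from h import *
st()
for n in ("top","side"):
  p,d=env.camera(n); P=cloud(n,d); P=P[150:290,370:550] if n=="top" else P[150:260,345:480]; P=P.reshape(-1,3)
  q=P[(P[:,2]>198)&(P[:,2]<212)&(np.hypot(P[:,0]-589.7,P[:,1]+151)<60)]; print(n,len(q),rect(q) if len(q)>5 else 0)
rel([500,60,300],[0,0,-1],hd(75));rel(E0+35.2*ex+0*yr+125*ez,-ez,yr)
E
```

```text
clock: 13.12
tcp_pos: [636.0, -61.4, 149.7]
ee_rot: [2.679, 1.639, 0.001]
contact_force: [0.0, -0.2, -0.5]
width: 0.269
grip_force: 0.0
clock: 13.88
tcp_pos: [636.5, -61.2, 303.1]
ee_rot: [2.677, 1.636, 0.008]
contact_force: [0.6, 0.8, -0.3]
width: 0.501
grip_force: 0.0
13.875 [636.5 -61.2 303.1] z [ 0.007 -0.001 -1.   ] yhead -27.1 q [ 0.14  0.36 -0.16  1.53  0.06  1.25 -0.49] F [ 0.6  0.8 -0.3] w 0.501 g 0.0
top 0 0
side 306 (array([ 590.4, -150.7]), array([75.9, 71.7]), 64.77)
turn [-2.000e-03 -1.000e-03 -1.783e+00] shift [ 0.0466 -0.1749 -0.0014]
turn [-0.757 -0.256 -2.392] shift [ 0.1965 -0.1873  0.1759]
```

```bash
python3 -m jog '[0,0,-1.78,0.047,-0.175,0,0.5,0,0,-1.78,0.047,-0.175,0,0.5,0,0,-1.78,0.047,-0.175,0,0.5,0,0,-1.78,0.047,-0.175,0,0.5,0,0,-1.78,0.047,-0.175,0,0.5,0,0,-1.78,0.047,-0.175,0,0.5,0,0,-1.78,0.047,-0.175,0,0.5,0,0,-1.78,0.047,-0.175,0,0.5,0,0,-1.78,0.047,-0.175,0,0.5,0,0,-1.78,0.047,-0.175,0,0.5]'
python3 - <<'E'
from h import *
st()
p,d=env.camera("top"); P=cloud("top",d)[150:290,370:550].reshape(-1,3)
q=P[(P[:,2]>196)&(P[:,2]<215)&(np.hypot(P[:,0]-589.7,P[:,1]+151)<60)]; print(len(q),rect(q) if len(q)>5 else 0)
rel(E0+35.2*ex+0*yr+125*ez,-ez,yr)
E
```

```text
clock: 15.22
tcp_pos: [499.5, 60.2, 296.7]
ee_rot: [-0.408, -3.109, 0.002]
contact_force: [0.7, -0.0, 0.2]
width: 0.501
grip_force: 0.0
15.225 [499.5  60.2 296.7] z [-0.006 -0.001 -1.   ] yhead 75.0 q [ 0.19  0.16 -0.45  1.82  0.08  1.18  1.03] F [ 0.7 -0.   0.2] w 0.501 g 0.0
303 (array([ 590.6, -151.5]), array([74.1, 65.1]), 64.14)
turn [-0.216 -0.591 -0.683] shift [-0.0208  0.1493  0.1738]
```

```bash
python3 -m jog '[-0.216,-0.591,-0.683,-0.021,0.149,0.12,0.5,-0.216,-0.591,-0.683,-0.021,0.149,0.12,0.5,-0.216,-0.591,-0.683,-0.021,0.149,0.12,0.5,-0.216,-0.591,-0.683,-0.021,0.149,0.174,0.5,-0.216,-0.591,-0.683,-0.021,0.149,0.174,0.5,-0.216,-0.591,-0.683,-0.021,0.149,0.174,0.5,-0.216,-0.591,-0.683,-0.021,0.149,0.174,0.5,-0.216,-0.591,-0.683,-0.021,0.149,0.174,0.5]'
python3 - <<'E'
from h import *
st(); T=E0+35.2*ex+125*ez; rel(T,-ez,yr); rel(E0+35.2*ex+58*ez,-ez,yr)
i=env.camera_info("wrist"); p,d=env.camera("wrist"); print(fproj(E0+35.2*ex+86.3*ez,i)); cv2.imwrite("pics/w6.png",cv2.resize(p[180:380,120:520,::-1],(600,300)))
E
```

```text
clock: 16.27
tcp_pos: [557.9, 198.4, 122.7]
ee_rot: [-0.555, 2.477, 0.177]
contact_force: [-0.0, 1.1, -1.6]
width: 0.496
grip_force: 0.0
16.275 [557.9 198.4 122.7] z [ 0.519  0.246 -0.818] yhead 115.3 q [ 0.22  0.4  -0.74  2.24  1.7   0.23 -0.01] F [-0.   1.1 -1.6] w 0.496 g 0.0
turn [-0.002  0.001 -0.004] shift [ 0.0005  0.001  -0.0002]
turn [-0.002  0.001 -0.004] shift [0.0006 0.0011 0.0668]
[326.3 271.9]
```

View pics/w6.png

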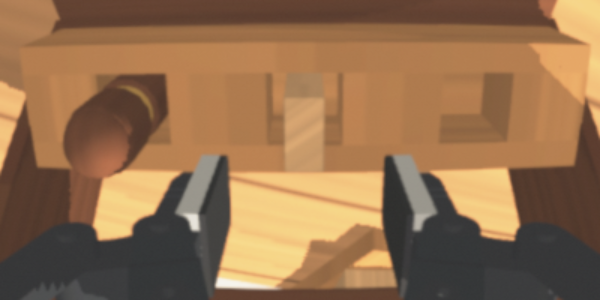

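The flat blank is centred between the fingers at crop (305,134), awl clear at (95,130). Advance, grip, draw out.

```bash
python3 -m jog '[0,0,0,0,0.001,0.03,0.5,0,0,0,0,0.001,0.065,0.5,0,0,0,0,0.001,0.066,0.5,0,0,0,0,0.001,0.066,0.5,0,0,0,0,0.001,0.066,0,0,0,0,0,0.001,0.066,0,0,0,0,0,0.001,0.066,0,0,0,0,0,0.001,0.066,0,0,0,0,0,0.001,0.066,0]'; python3 -m jog '[0,0,0,0,0,-0.015,0,0,0,0,0,0,-0.035,0,0,0,0,0,0,-0.06,0,0,0,0,0,0,-0.08,0,0,0,0,0,0,-0.08,0]';python3 - <<'E'
from h import *
st()
rel([500,150,300],[0,0,-1],hd(110)); rel([590,-151,288],[0,0,-1],hd(64))
E
```

```text
clock: 17.45
tcp_pos: [593.6, 215.7, 71.8]
ee_rot: [-0.555, 2.473, 0.173]
contact_force: [-4.5, -2.1, 7.7]
width: 0.148
grip_force: 61.4
clock: 18.08
tcp_pos: [552.0, 196.0, 137.5]
ee_rot: [-0.554, 2.472, 0.173]
contact_force: [0.4, -0.2, -0.6]
width: 0.151
grip_force: 60.1
18.075 [552.  196.  137.5] z [ 0.525  0.244 -0.816] yhead 115.2 q [ 0.26  0.36 -0.78  2.25  1.59  0.23  0.1 ] F [ 0.4 -0.2 -0.6] w 0.151 g 60.1
turn [0.025 0.617 0.089] shift [-0.0397 -0.0199 -0.1711]
turn [0.273 0.576 0.865] shift [ 0.0058 -0.3305 -0.1877]
```

```bash
python3 -m jog '[0.025,0.617,0.089,-0.04,-0.02,-0.171,0,0.025,0.617,0.089,-0.04,-0.02,-0.171,0,0.025,0.617,0.089,-0.04,-0.02,-0.171,0,0.273,0.576,0.865,0.006,-0.33,-0.188,0,0.273,0.576,0.865,0.006,-0.33,-0.188,0,0.273,0.576,0.865,0.006,-0.33,-0.188,0,0.273,0.576,0.865,0.006,-0.33,-0.188,0,0.273,0.576,0.865,0.006,-0.33,-0.188,0,0.273,0.576,0.865,0.006,-0.33,-0.188,0,0.273,0.576,0.865,0.006,-0.33,-0.188,0]';python3 -m jog '[0,0,0,0,0,0,0,0,0,0,0,0,0,0,0,0,0,0,0,0,0]' >/dev/null
python3 - <<'E'
from h import *
st(); rel([590,-151,216],[0,0,-1],hd(64))
p,d=env.camera("wrist"); cv2.imwrite("pics/w7.png",cv2.resize(p[:,:,::-1],(560,420)))
E
```

```text
clock: 19.32
tcp_pos: [589.8, -150.6, 285.1]
ee_rot: [-0.706, -3.057, 0.0]
contact_force: [-0.7, 1.0, -0.2]
width: 0.156
grip_force: 60.3
19.7 [ 589.8 -149.7  286.4] z [-0.003  0.    -1.   ] yhead 64.1 q [ 0.7   0.4  -0.7   1.6   0.27  1.24  1.06] F [-0.1  0.2 -1. ] w 0.148 g 60.3
turn [-0.001 -0.003  0.002] shift [-0.001  -0.001   0.0704]
```

View pics/w7.png

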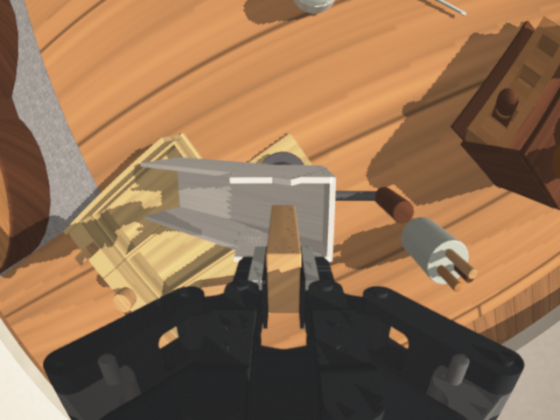

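The flat blank hangs upright over the mouth (~(285,220)), spout aimed at the flat tray. Lower and release.

```bash
python3 -m jog '[0,0,0,-0.001,-0.001,0.035,0,0,0,0,-0.001,-0.001,0.07,0,0,0,0,-0.001,-0.001,0.07,0,0,0,0,-0.001,-0.001,0.07,0]'; python3 -m jog '[0,0,0,0,0,0,0.3,0,0,0,0,0,0,0.5,0,0,0,0,0,0,0.5,0,0,0,0,0,0,0.5,0,0,0,0,0,-0.05,0.5,0,0,0,0,0,-0.1,0.5,0,0,0,0.06,0,-0.1,0.5,0,0,0,0.12,0,-0.1,0.5,0,0,0,0.12,0.1,-0.1,0.5,0,0,0,0.12,0.1,-0.1,0.5]'
python3 - <<'E'
from h import *
st(); rel([430,120,310],[0,0,-1],hd(75))
E
```

```text
clock: 20.25
tcp_pos: [591.1, -151.7, 217.8]
ee_rot: [-0.705, -3.061, -0.0]
contact_force: [-0.6, -0.1, -0.2]
width: 0.151
grip_force: 60.3
clock: 21.5
tcp_pos: [526.1, -7.4, 317.5]
ee_rot: [-0.704, -3.061, 0.001]
contact_force: [0.1, -0.4, -0.2]
width: 0.501
grip_force: 0.0
21.5 [526.1  -7.4 317.5] z [-0.001 -0.001 -1.   ] yhead 64.1 q [ 0.62  0.25 -0.82  1.73  0.19  1.25  0.87] F [ 0.1 -0.4 -0.2] w 0.501 g 0.0
turn [-0.001 -0.001 -0.191] shift [0.1421 0.0726 0.0075]
```

```bash
python3 -m jog '[0,0,-0.19,0.142,0.073,0,0.5,0,0,-0.19,0.142,0.073,0,0.5,0,0,-0.19,0.142,0.073,0,0.5,0,0,-0.19,0.142,0.073,0,0.5,0,0,-0.19,0.142,0.073,0,0.5,0,0,-0.19,0.142,0.073,0,0.5,0,0,-0.19,0.142,0.073,0,0.5,0,0,-0.19,0.142,0.073,0,0.5]' >/dev/null
python3 - <<'E'
from h import *
M=np.array([590,-151,0]); b=np.radians(9.3); sx=np.array([np.sin(b),-np.cos(b),0]); sy=np.array([np.cos(b),np.sin(b),0])
o=[]
for nm in ("top","side"):
    p,d=env.camera(nm);P=cloud(nm,d)
    u,v=(P-M)@sx,(P-M)@sy; z=P[...,2]
    for n,c in (("sq",79),("rd",0),("fl",-79)):
        k=(abs(u-160)<74)&(abs(v-c)<33)&(z>14)&(z<60); print(nm,n,k.sum(),[x.round() for x in (np.median(u[k]),np.median(v[k]-c),np.percentile(z[k],[5,50,95]))] if k.any() else 0)
    o.append(cv2.resize(p[145:295,370:570,::-1] if nm=="top" else p[145:265,330:490,::-1],(400,300),interpolation=cv2.INTER_CUBIC))
cv2.imwrite("pics/end.png",np.hstack(o)); st()
E
```

```text
top sq 543 [np.float64(155.0), np.float64(2.0), array([14., 37., 41.])]
top rd 69 [np.float64(186.0), np.float64(8.0), array([14., 15., 17.])]
top fl 471 [np.float64(182.0), np.float64(-14.0), array([14., 24., 29.])]
side sq 33 [np.float64(124.0), np.float64(23.0), array([24., 35., 39.])]
side rd 2 [np.float64(132.0), np.float64(17.0), array([14., 15., 15.])]
side fl 79 [np.float64(168.0), np.float64(-7.0), array([16., 24., 26.])]
22.6 [430.8 118.2 316.9] z [-0.003  0.001 -1.   ] yhead 74.9 q [ 0.55  0.09 -0.96  1.88  0.08  1.21  0.88] F [-0.2  0.6  0.4] w 0.5 g 0.0
```

View pics/end.png

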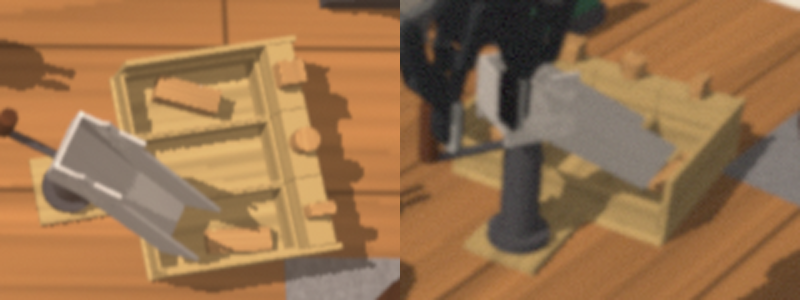

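Square blank lies in the square-stub tray (187,95) and flat blank in the flat-stub tray (238,237); the gripper touches nothing.

```bash
python3 -c "
from workcell import env
print(env.job_done())"
```

```text
the job is handed in; nothing more can be done
None
```

I sent both maple blanks down the spout and handed the job in after about 23 s of the 72 s: the last pictures show the square blank in the square-stub tray and the flat blank in the flat-stub tray, but no verdict came back, and I did not re-measure the awl handle, tin, jar and screwdriver at the end.

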